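# Hang the ear defenders on the drop-arm hanger

### The job

Put the ear defenders away on the hanger: fold its arm down until it rests level on its stop, then hang them over the arm by the headband, upright and square across it, one cup hanging free on each side, the headband between the post and the red upturned end. Leave the other things on the bench where they are.

Things in the scene. Friction and masses are not known exactly. Their poses are not given: they have to be found in the camera images.
- hanger: Hanger fixed to the bench: grey foot 130x120x12 mm (x -90 to 40 mm), square post 30 mm (centre x = 16 mm), dark clevis head 31 mm wide (x -18 to 30 mm, z 140 to 192 mm). Origin on the bench below the arm's hinge; x to the back, y left, z up. Hinge axis along y at z = 170 mm; the arm drops towards -x.
- drop_arm (a joint): Angle of the hanger's arm, rad: 0 = folded straight up, 1.571 = level, pointing to the hanger's -x, on a solid stop. Friction hinge (0.045 N m): the arm stays folded up within about 0.5 of upright; tipped past about 0.8 it drops onto the stop by its own weight (0.1 kg). It starts between 0 and 0.35. The arm is a round bar 24 mm in diameter in a black rubber sleeve.
- bar_end (a point): Centre of the arm's free end, 130 mm from the hinge axis; moves with the arm. Folded up it is 300 mm above the bench, level 170 mm. The last 9 mm of the arm is a red end piece, 22 mm wide, that turns up: with the arm level its top is 192 mm above the bench, 10 mm over the bar's top; with the arm folded up it points to the back.
- seat (a point): Fixed point of the hanger, 70 mm in front (-x) of the hinge axis, 182 mm above the bench: where the middle of the level arm's top will be, 52 mm from the clevis head and 51 mm from the red end. Axes as the hanger's: x along the level arm to the back, y across it, z up.
- ear_defenders: Stiff ear defenders (nothing moves), 0.15 to 0.31 kg, standing on their cups, headband on top, 72 (x) by 180 (y) by 168 mm high. Origin midway between the cups' undersides; x across the band's width, y from cup to cup, z up. Two orange cups 88 mm high with black cushions; clear gap between the cushions 88 mm (y -44 to 44 mm).
- crown_under (a point): Point under the arched grey crown pad, 154 mm above the cups' undersides, that lies on top of the bar when hung; axes as the ear defenders'. The pad is 28 mm wide (x), 50 mm long (y), flat on top (z = 168 mm): grip it from above across the 28 mm, by its upper 12 mm or so, as finger tips below this point would meet the bar.
- fume_hood (a point): Centre of the lower rim of the fixed yellow fume-extraction hood, about 200 mm across, that hangs from a hose at the back left, 380 mm above the bench: keep arm and gripper clear of it.
- multimeter: yellow hand-held multimeter propped on its stand, 232x104x178 mm high; a bystander. Origin under its centre
- heatsink: finned aluminium heatsink, 45x60x28 mm; a bystander. Origin under its centre
- module_blue: blue circuit-board module, 90x60x12 mm; a bystander. Origin under its centre
- solder_spool: reel of solder wire lying flat, 98x72x30 mm; a bystander. Origin under its centre
- duster_can: white spray duster can, 66 mm across, 219 mm high; a bystander. Origin under its centre
- hex_key: hex key with red handle, 106x35x9 mm; a bystander. Origin under its centre
- driver_green: screwdriver with green handle, 203x22x23 mm; a bystander. Origin under its centre
- tape_amber: roll of amber tape lying flat, 68x70x18 mm; a bystander. Origin under its centre
- pliers: blue-handled pliers, 145x40x12 mm; a bystander. Origin under its centre

How it is judged:
On the way, in this order (a step that is already met when the one before it is completed fails the run):
1. the arm is folded down level on its stop, the ear defenders not yet on it (value of joint drop_arm above 1.5 rad and contact force between ear_defenders and hanger below 0.1 N), for 0.2 s.
2. the ear defenders hang on the level arm (value of joint drop_arm above 1.5 rad and x of crown_under in the frame of seat between -0.036 and 0.036 m and y of crown_under in the frame of seat between -0.022 and 0.022 m and z of crown_under in the frame of seat between -0.007 and 0.007 m and angle between ear_defenders's own z axis and vertical below 0.3 rad and angle between the x axis of ear_defenders and the x axis of hanger, either way round below 0.35 rad and contact force between ear_defenders and hanger above 0.8 N and linear speed of ear_defenders below 0.05 m/s and angular speed of ear_defenders below 0.4 rad/s), for 0.2 s.
At the end, for the whole second after the job is handed in: Arm level (above 1.5 rad). Crown_under on the bar (within 7 mm of the seat in height), within 36 mm of the seat along the arm and 22 mm across it; ear defenders within 0.3 rad of upright and 0.35 rad of square to the arm, borne by the hanger, hardly swinging (under 0.05 m/s, 0.4 rad/s) (all of step 2); the robot touches nothing.
It fails at once if a bystander (multimeter, heatsink, blue module, solder reel, duster can, hex key, screwdriver, tape or pliers) is moved by more than 30 mm (distance of any of multimeter, heatsink, module_blue, solder_spool, duster_can, hex_key, driver_green, tape_amber, pliers from where it was at the start of the episode above 0.03 m).
It also fails if it takes over 54 s, if anything falls off the work surface, if the arm or the gripper's body presses on something with over 40 N, if the wrist force passes 120 N, or if a joint passes its speed limit or range.

### The arm

A 6-joint arm with a two-finger parallel gripper is mounted at the origin on a cart in front of the work surface, level with it; the furniture and walls round the work are solid. World frame = base frame: x ahead of the robot, y to its left, z up, the work surface at z = 0. Lengths are in m, angles in rad, forces in N, time in s.
With the tool pointing down it reaches from about 0.4 to 0.825 m from the base axis. Payload 7 kg.
Tool frame: the origin (TCP) lies midway between the tips of the shut fingers; the grasp point (between the pads) lies 19 mm behind it; z points along the fingers, y is the line along which they close (so a half turn about z gives the same grasp; the last joint's range is limited). The gripper opens to 88 mm and grips with 3 to 60 N. Pads are 19 mm wide; open, the fingers measure 130 mm over their backs; the gripper's body (78 mm by 193 mm) begins 47 mm behind the grasp point.
Start: joints at [1.531, 0.359, 0.012, 0, -1.224, -0.288], TCP at [0.217, 0.639, 0.227] pointing down, gripper open.
Joint ranges: [-3.07, 3.07], [-1.43, 2.12], [-1.02, 1.25], [-3.03, 1.67], [-3.05, -0], [-3.03, 3.03]. Speed limits (rad/s): [2.39, 2.39, 3.01, 3.14, 3.14, 3.14].

### API

Orientations are given as [roll, pitch, yaw] about the fixed x, y, z axes, in that order (R = Rz(yaw) Ry(pitch) Rx(roll)).
In Python, from station import get_state, grab_frame, calibration, job_done, boxes_of, regions_of, spot_point gives the robot as it stands. The module is installed in compiled form; this text tells all that it offers.
- The arm moves only by the tool arm_command, never from a script. Its argument "commands" is a list of rows, each an object of numbers: "tx", "ty", "tz": the shift along the tool's x, y, z each as a share of 25 cm, from -1 to 1; "twist": the turn about the tool's z as a share of 180 degrees, from -1 to 1. A call has exactly 8 rows; each row is the pose to reach, as a shift and turn from the pose commanded when the call began, along the tool's axes at that moment, turning the shorter way round; what a row does not reach only later rows make up. A row lasts 1/12 s, in which the tool goes at most 41.7 mm and 7.16 degrees, less where a joint would pass 70% of its speed; a pose out of reach is approached as far as the arm can. A call with a number of a shift or a turn outside -1 to 1 is refused whole. A call with a gripper value outside its range is refused whole. "claw" is the opening, from 0 (shut) to 1 (fully open), set as the call begins (left out, the last holds). The fingers move at their own pace and stop on an object; "grip_force" is the grip in N (left out, the last holds). Time passes only in rows, so rows that repeat a pose let the fingers close, or fill a call up. It gives the time, the measured TCP pose, the force, the opening and the grip force at its end, in the units of the state.
- get_state(): the state, without advancing time (a new reading comes with each control period).
- grab_frame(name): name is "scene" or "top"; returns the picture (420x560x3 uint8, red, green, blue); there is no depth.
- calibration(name): a dict with "camera_matrix" (3x3 intrinsics, pixels), "k1" (the pictures are not rectified: a ray, as slopes to the right and down, at radius r is drawn at 1 + k1 r^2 times it, then the intrinsics apply), "extrinsics" (4x4, takes a point from camera to world coordinates). Camera axes: x right, y down, z forward; pixel columns grow to the right and rows downward; lengths in m; the calibration is good to about 2 mm. A picture is of the moment at which its call begins. calibration takes no time and is no camera call.
- job_done(): hands the job in; it is judged then, once.
Trained networks look in the newest picture that a camera, given by its name, has taken for a name from the list of things; names that differ only in an ending like _2 or _b are one class to them, and where a whole thing is asked for, a point or a joint stands for the part that bears it (a point fixed in the world has none). Each returns a list of dicts, best first, with "score" (0 to 1); they miss things now and then, are a little off and sometimes report something else, mostly with a low value. They report only what shows in the picture. A call takes as long as a camera call.
- boxes_of(query, camera): "rect" ([left, top, right, bottom] in pixels, round what is visible of it).
- regions_of(query, camera): "region" (420x560 bool, what is visible of it) and "rect" ([left, top, right, bottom] in pixels, round what is visible of it).
- spot_point(query, camera): "uv" ([column, row] in pixels: a listed point, or the origin of a listed thing).
The state is a dict: "t": time; "q": joint angles; "qd": joint speeds; "joint_efforts": joint torques, N m; "eef_pos": TCP position; "ee_rot": TCP orientation; "force": force on the tool from outside, world axes, zero at the start; "moment": the same for the moment, N m; "width": finger opening in m; "gripper_force": force on a finger pad.
Only numpy, scipy, OpenCV 4.12 (cv2) and the standard library are available. Lean on these libraries where they do the work, as an engineer would, in place of code of your own. Each camera call takes 0.05 s, during which the arm holds its last target. There are 200 camera calls.

## Working session

There is one attempt and no reset: what is moved stays moved. The work goes in short steps, Python scripts to look and compute and a tool call to move; the robot and the scene stay as the last step left them, time stands still between calls to the robot, and variables do not carry over. Pictures are saved under pics/ and viewed, at most 10 in all, crops included, and the job is handed in when it is done.

Besides the shell and the picture viewer there is one more tool, called after "Request:" by a JSON object that holds its "api" and its "payload", one argument or row to a line. arm_command: Moves the arm, as the interface text tells. Shift numbers are shares of 25 cm and turn numbers shares of 180 degrees, none past 1 either way. Its arguments: {"type":"object","properties":{"commands":{"type":"array"},"claw":{"type":"number"},"grip_force":{"type":"number"}},"required":["commands"]}

```bash
mkdir -p pics
cat > h.py <<'E'
import numpy as np,cv2
from station import *
def ray(cam,uv):
    c=calibration(cam);K=np.array(c["camera_matrix"]);E=np.array(c["extrinsics"])
    p=(np.array(uv,float)-K[:2,2])/[K[0,0],K[1,1]]
    s=p.copy()
    for _ in range(20): s=p/(1+c["k1"]*(s@s))
    d=E[:3,:3]@[s[0],s[1],1];return E[:3,3],d/np.linalg.norm(d)
def atz(cam,uv,z):
    o,d=ray(cam,uv);return o+d*(z-o[2])/d[2]
def proj(cam,P):
    c=calibration(cam);K=np.array(c["camera_matrix"]);E=np.array(c["extrinsics"])
    p=E[:3,:3].T@(np.array(P)-E[:3,3]);s=p[:2]/p[2];s=s*(1+c["k1"]*(s@s));return s*[K[0,0],K[1,1]]+K[:2,2]
def tri(a,b):
    (o1,d1),(o2,d2)=ray("scene",a),ray("top",b)
    A=np.stack([d1,-d2],1);t=np.linalg.lstsq(A,o2-o1,rcond=None)[0]
    p,q=o1+d1*t[0],o2+d2*t[1];return (p+q)/2,np.linalg.norm(p-q)
def save(cam,n):
    cv2.imwrite(n,cv2.resize(grab_frame(cam)[:,:,::-1],(800,600)))
E
python3 - <<'E'
from h import *
np.set_printoptions(precision=4,suppress=True)
for c in("scene","top"):
    save(c,f"pics/{c}0.png");print(c,calibration(c)["extrinsics"][:3] if 0 else np.array(calibration(c)["extrinsics"])[:3,3])
    pass
R={}
for q in("hanger","bar_end","seat","ear_defenders","crown_under","fume_hood"):
    for c in("scene","top"):
        r=spot_point(q,c);R[q,c]=r
        print(q,c,[(np.round(x["uv"],1),round(x["score"],2)) for x in r[:2]])
    if R[q,"scene"] and R[q,"top"]: print("   tri",tri(R[q,"scene"][0]["uv"],R[q,"top"][0]["uv"]))
print(get_state())
E
```

```text
scene [ 0.0564 -0.7459  1.2292]
top [0.2955 0.0257 1.3844]
hanger scene [(array([331.7, 280.4]), 0.8)]
hanger top [(array([346.5, 191.7]), 0.73)]
   tri (array([ 0.6426, -0.2714, -0.0005]), np.float64(0.00023097969728463853))
bar_end scene [(array([330.8, 230.2]), 0.47)]
bar_end top [(array([362., 170.]), 0.66)]
   tri (array([ 0.6125, -0.2621,  0.2942]), np.float64(0.01412240954844045))
seat scene [(array([319.1, 254.8]), 0.81)]
seat top [(array([355.6, 193.4]), 0.55)]
   tri (array([ 0.5825, -0.2554,  0.1866]), np.float64(0.0045800395140383155))
ear_defenders scene [(array([256.7, 282.4]), 0.66), (array([316.2, 253.1]), 0.59)]
ear_defenders top [(array([321.8, 260. ]), 0.56)]
   tri (array([ 0.433 , -0.1327,  0.002 ]), np.float64(0.0016584384458066793))
crown_under scene [(array([254.5, 255.9]), 0.81)]
crown_under top [(array([323.7, 250.7]), 0.88), (array([361.7, 169.1]), 0.63)]
   tri (array([ 0.4395, -0.1264,  0.149 ]), np.float64(0.007838565329444483))
fume_hood scene [(array([200.4, 239.9]), 0.72)]
fume_hood top []
{'t': 0.7, 'q': array([ 1.5311,  0.3586,  0.0119, -0.    , -1.2241, -0.2881]), 'qd': array([ 0.0002,  0.0002, -0.0002,  0.0001,  0.0002, -0.0008]), 'joint_efforts': array([  0.0007, -58.216 ,  29.3253,   7.0009,   0.0127,  -0.    ]), 'eef_pos': array([0.2173, 0.6391, 0.2266]), 'ee_rot': array([-3.1415,  0.    , -0.3278]), 'force': array([-0.5791,  0.1267, -0.0151]), 'moment': array([-0.0122,  0.0532, -0.0257]), 'gripper_force': 0.0, 'width': 0.0874663458352414}
```

View pics/scene0.png

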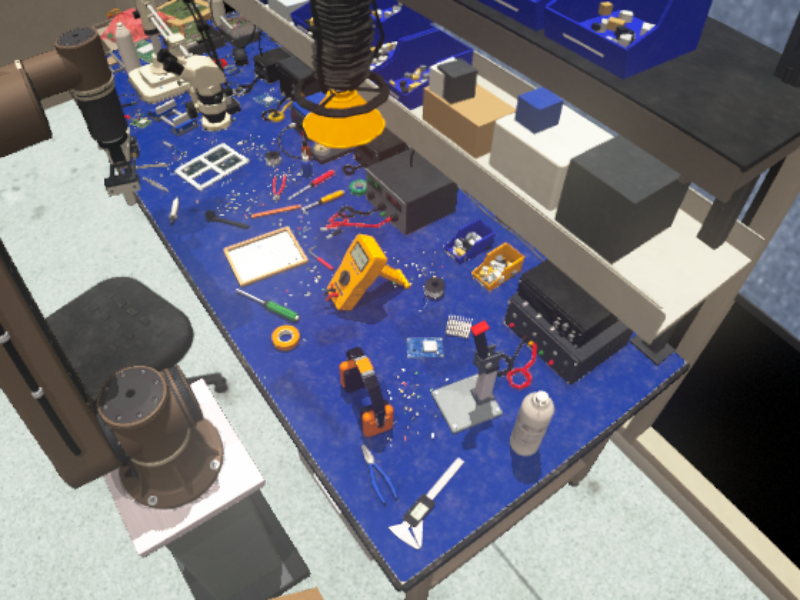

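View pics/top0.png

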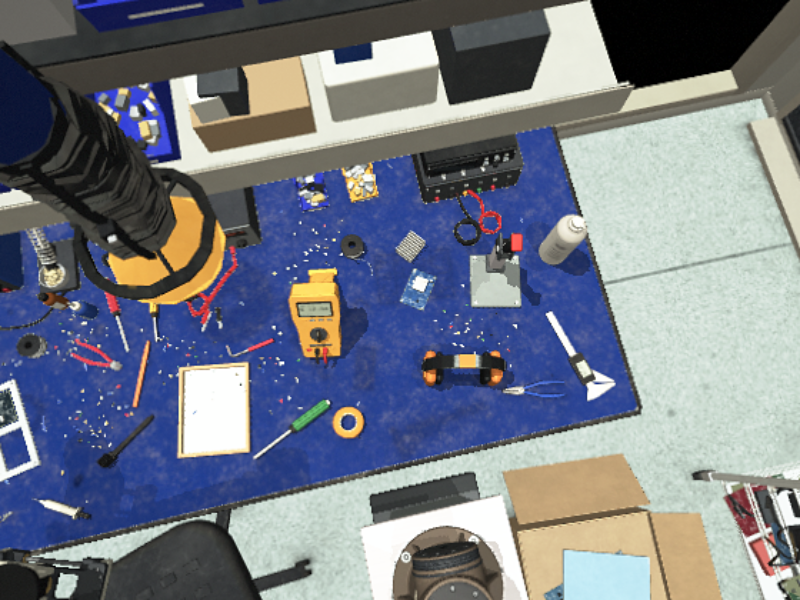

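The scene shows the ear defenders at (367,395) and the hanger at (485,370), with the folded arm's red end at (480,328). In the top view these are at (463,367), (497,280) and (516,242). Next I'll refine the orientations.

Run:
```python
from h import *
np.set_printoptions(precision=4,suppress=True)
f=grab_frame("top")
cv2.imwrite("pics/crop1.png",cv2.resize(f[145:285,285:435,::-1],(750,700)[:2] if 0 else (640,597),interpolation=cv2.INTER_CUBIC))
# edges of foot: grey pixels low saturation in hanger region
r=regions_of("hanger","top")[0];m=r["region"]
hsv=cv2.cvtColor(f,cv2.COLOR_RGB2HSV)
g=(m&(hsv[...,1]<70)&(hsv[...,2]>90)).astype(np.uint8)
ys,xs=np.nonzero(g)
P=np.array([atz("top",(x,y),.012)[:2] for x,y in zip(xs,ys)],np.float32)
print("foot",cv2.minAreaRect(P),r["rect"])
for c in("top","scene"):
    f=f if c=="top" else grab_frame(c)
    hsv=cv2.cvtColor(f,cv2.COLOR_RGB2HSV)
    for rr in regions_of("ear_defenders",c)[:1]:
        m=rr["region"];print(rr["rect"],rr["score"])
        o=(m&(hsv[...,0]<20)&(hsv[...,1]>150)&(hsv[...,2]>80)).astype(np.uint8)
        n,_,st,ce=cv2.connectedComponentsWithStats(o)
        for i in range(1,n):
            if st[i,4]>15: print(c,"orange",st[i],ce[i],atz(c,ce[i],.06))
    r0=(hsv[...,0]<5)|(hsv[...,0]>175)
    for rr in regions_of("bar_end",c)[:2]: print(c,"bar",rr["rect"],rr["score"])
    o=(r0&(hsv[...,1]>180)&(hsv[...,2]>120)).astype(np.uint8)
    n,_,st,ce=cv2.connectedComponentsWithStats(o)
    for i in range(1,n):
        if st[i,4]>40: print(c,"red",st[i],ce[i])
```

```text
foot ((0.6521368026733398, -0.26973357796669006), (0.11913267523050308, 0.18179282546043396), 77.46993255615234) [329.1, 163.4, 366.6, 214.3]
[293.6, 247.4, 355.8, 266.8] 0.74
top orange [297 245   8   7  33] [300.5758 248.    ] [ 0.4781 -0.0689  0.06  ]
top orange [343 246   7   4  22] [346.3182 247.5455] [ 0.4482 -0.2114  0.06  ]
top orange [323 249   9   7  57] [327.1754 251.8596] [ 0.4479 -0.1486  0.06  ]
top orange [296 258   9  12  83] [300.3614 263.4819] [ 0.4304 -0.0572  0.06  ]
top orange [342 258  10  11  71] [346.5493 262.8169] [ 0.4011 -0.1999  0.06  ]
top bar [353.6, 162.4, 364.7, 176.4] 0.55
top red [327 133  24  30 129] [339.7442 149.2946]
top red [132 182  34  44 139] [147.0216 207.4388]
[237.2, 243.5, 273.7, 303.4] 0.86
scene orange [238 251  11  17  66] [242.2273 256.3182] [ 0.4328 -0.0522  0.06  ]
scene orange [254 283  21  22 233] [263.3262 294.6567] [ 0.408 -0.21   0.06 ]
scene red [330 225  12  10  76] [335.4211 229.3421]
scene red [355 240  21  32 111] [366.8559 258.7207]
```

View pics/crop1.png

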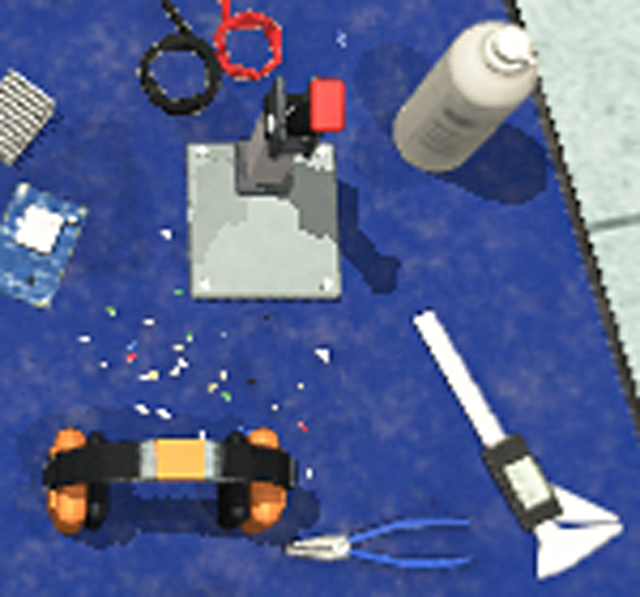

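The crop shows the foot corners at about (188,145), (338,145), (342,299) and (190,298). The crown pad top is centred at about (180,459), spanning roughly (140..220, 438..481). The red end is at (328,104).

Run:
```python
from h import *
np.set_printoptions(precision=4,suppress=True)
F=lambda u,v:(285+u/4.267-.4,145+v/4.267-.4)
C=np.array([atz("top",F(*p),.012) for p in((188,145),(338,145),(342,299),(190,298))])
print(C);c=C.mean(0)
ex=(C[0]+C[1]-C[2]-C[3]);ey=(C[0]+C[3]-C[1]-C[2])
print("c",c,"len",np.linalg.norm(ex)/2,np.linalg.norm(ey)/2,"yaws",np.arctan2(ex[1],ex[0]),np.arctan2(-ey[0],ey[1]))
yaw=(np.arctan2(ex[1],ex[0])+np.arctan2(-ey[0],ey[1]))/2
X=np.array([np.cos(yaw),np.sin(yaw),0]);o=c+.025*X;o[2]=0
Y=np.array([-X[1],X[0],0]);Z=np.array([0,0,1])
print("origin",o,"yaw",yaw,"seat",o-.07*X+.182*Z)
for a in(0,.15,.35):
    e=o+.17*Z+.13*(-X*np.sin(a)+Z*np.cos(a)); e2=e+.006*(X*np.cos(a)+Z*np.sin(a))
    print(a,e,"top",proj("top",e),proj("top",e2),"scene",proj("scene",e),proj("scene",e2))
print("red centre top",F(328,104),"scene 335.4,229.3")
for p in((180,459),(140,459),(220,459),(180,438),(180,481)): print("crown",p,atz("top",F(*p),.168))
for p in((67,480),(265,480)): print("cup",atz("top",F(*p),.06))
# per-cup orange-based yaw
a=atz("top",F(45,470),.14);b=atz("top",F(291,470),.14);print("band ends",a,b)
```

```text
[[ 0.698  -0.2205  0.012 ]
 [ 0.672  -0.3384  0.012 ]
 [ 0.5482 -0.3084  0.012 ]
 [ 0.5748 -0.1917  0.012 ]]
c [ 0.6233 -0.2648  0.012 ] len 0.1269261660643045 0.12021023636212665 yaws -0.23400979743282857 -0.2205689300692619
origin [ 0.6476 -0.2704  0.    ] yaw -0.22728936375104525 seat [ 0.5794 -0.2546  0.182 ]
0 [ 0.6476 -0.2704  0.3   ] top [361.6072 159.415 ] [361.5348 157.3565] scene [344.7619 224.0139] [346.6365 223.3675]
0.15 [ 0.6287 -0.266   0.2985] top [361.747  166.2951] [361.7338 164.1336] scene [338.5882 226.4408] [340.4992 225.5984]
0.35 [ 0.6042 -0.2603  0.2921] top [361.6311 175.7831] [361.6976 173.5847] scene [330.3458 230.5982] [332.2208 229.5304]
red centre top (361.46899460979614, 168.97309585188657) scene 335.4,229.3
crown (180, 459) [ 0.4348 -0.1331  0.168 ]
crown (140, 459) [ 0.4407 -0.1064  0.168 ]
crown (220, 459) [ 0.429  -0.1597  0.168 ]
crown (180, 438) [ 0.4489 -0.1365  0.168 ]
crown (180, 481) [ 0.4202 -0.1294  0.168 ]
cup [ 0.4501 -0.0615  0.06  ]
cup [ 0.4185 -0.205   0.06  ]
band ends [ 0.4509 -0.0428  0.14  ] [ 0.4139 -0.2105  0.14  ]
```

```bash
cat >> h.py <<'E'
HY=-.224;HO=np.array([.6476,-.2704,0]);HX=np.array([np.cos(HY),np.sin(HY),0]);HYv=np.array([-HX[1],HX[0],0])
def H(x,y,z): return HO+x*HX+y*HYv+[0,0,z]
def to(P,yaw,ref=None):
    from scipy.spatial.transform import Rotation as R
    s=get_state() if ref is None else ref
    p=s["eef_pos"];Rm=R.from_euler("xyz",s["ee_rot"])
    d=Rm.inv().apply(np.array(P)-p)/.25
    tw=-(yaw-s["ee_rot"][2]);tw=(tw+np.pi)%(2*np.pi)-np.pi
    print("at",np.round(p,4),"->",np.round(P,4),"tx,ty,tz",np.round(d,3),"twist",round(tw/np.pi,4))
E
python3 - <<'E'
from h import *
np.set_printoptions(precision=4,suppress=True)
s=.7
print("shelf end",tri((663*s,325*s),(632*s,88*s)),"shelf other",tri((452*s,128*s),(205*s,205*s)))
print("hood",tri((200.4,239.9),(115,175)) ,atz("top",(165*s,255*s),.38),atz("scene",(345*s,130*s),.38))
print("psu front", tri((563*s,380*s),(432*s,200*s)),"psu top",tri((515*s,295*s),(418*s,180*s)))
to((.36,.42,.34),HY); to(H(.05,0,.34),HY)
E
```

```text
shelf end (array([ 0.8239, -0.5127,  0.4087]), np.float64(0.008429267067965094)) shelf other (array([0.882 , 0.2634, 0.3305]), np.float64(0.15845212634910846))
hood (array([ 0.6481,  0.3955, -0.1136]), np.float64(0.540850136350528)) [0.7047 0.3665 0.38  ] [0.7002 0.3353 0.38  ]
psu front (array([ 1.041 , -0.2332, -0.3491]), np.float64(0.07694271589596845)) psu top (array([ 0.8829, -0.1338,  0.0852]), np.float64(0.0012792691506185753))
at [0.2173 0.639  0.2266] -> [0.36 0.42 0.34] tx,ty,tz [ 0.822  0.646 -0.454] twist -0.033
at [0.2173 0.639  0.2266] -> [ 0.6964 -0.2815  0.34  ] tx,ty,tz [ 2.999  2.869 -0.454] twist -0.033
```

Request:
{"api": "arm_command", "payload": {
  "commands": [
    {"tx": 0.82, "ty": 0.65, "tz": -0.45, "twist": -0.033},
    {"tx": 0.82, "ty": 0.65, "tz": -0.45, "twist": -0.033},
    {"tx": 0.82, "ty": 0.65, "tz": -0.45, "twist": -0.033},
    {"tx": 0.82, "ty": 0.65, "tz": -0.45, "twist": -0.033},
    {"tx": 0.82, "ty": 0.65, "tz": -0.45, "twist": -0.033},
    {"tx": 0.82, "ty": 0.65, "tz": -0.45, "twist": -0.033},
    {"tx": 0.82, "ty": 0.65, "tz": -0.45, "twist": -0.033},
    {"tx": 0.82, "ty": 0.65, "tz": -0.45, "twist": -0.033}
  ],
  "claw": 0
}}

```text
t: 1.72
eef_pos: [0.3619, 0.416, 0.3435]
ee_rot: [-3.136, -0.003, -0.227]
force: [-0.4, 1.4, 0.3]
width: 0.0395
gripper_force: 0.0
```

Run:
```python
from h import *
to((.44,.19,.34),HY)
to((.48,.12,.34),HY)
```

```text
at [0.3619 0.416  0.3435] -> [0.44 0.19 0.34] tx,ty,tz [0.508 0.811 0.011] twist -0.0009
at [0.3619 0.416  0.3435] -> [0.48 0.12 0.34] tx,ty,tz [0.726 1.048 0.01 ] twist -0.0009
```

Request:
{"api": "arm_command", "payload": {
  "commands": [
    {"tx": 0.7, "ty": 1.0, "tz": 0},
    {"tx": 0.7, "ty": 1.0, "tz": 0},
    {"tx": 0.7, "ty": 1.0, "tz": 0},
    {"tx": 0.7, "ty": 1.0, "tz": 0},
    {"tx": 0.7, "ty": 1.0, "tz": 0},
    {"tx": 0.7, "ty": 1.0, "tz": 0},
    {"tx": 0.7, "ty": 1.0, "tz": 0},
    {"tx": 0.7, "ty": 1.0, "tz": 0}
  ]
}}

```text
invalid input
```

Request:
{"api": "arm_command", "payload": {
  "commands": [
    {"tx": 0.55, "ty": 0.9, "tz": 0},
    {"tx": 0.55, "ty": 0.9, "tz": 0},
    {"tx": 0.55, "ty": 0.9, "tz": 0},
    {"tx": 0.55, "ty": 0.9, "tz": 0},
    {"tx": 0.55, "ty": 0.9, "tz": 0},
    {"tx": 0.55, "ty": 0.9, "tz": 0},
    {"tx": 0.55, "ty": 0.9, "tz": 0},
    {"tx": 0.55, "ty": 0.9, "tz": 0}
  ]
}}

```text
invalid input
```

Run:
```python
from h import *
to(H(.05,0,.34),HY)
print(get_state()["q"])
```

```text
at [0.3619 0.416  0.3435] -> [ 0.6964 -0.2815  0.34  ] tx,ty,tz [1.931 2.418 0.006] twist -0.0009
[ 1.21135495  0.09534859 -0.07032351  0.0018333  -1.39945121  0.13226206]
```

Request:
{"api": "arm_command", "payload": {
  "commands": [
    {"tx": 0.7, "ty": 0.99, "tz": 0, "twist": 0},
    {"tx": 0.7, "ty": 0.99, "tz": 0, "twist": 0},
    {"tx": 0.7, "ty": 0.99, "tz": 0, "twist": 0},
    {"tx": 0.7, "ty": 0.99, "tz": 0, "twist": 0},
    {"tx": 0.7, "ty": 0.99, "tz": 0, "twist": 0},
    {"tx": 0.7, "ty": 0.99, "tz": 0, "twist": 0},
    {"tx": 0.7, "ty": 0.99, "tz": 0, "twist": 0},
    {"tx": 0.7, "ty": 0.99, "tz": 0, "twist": 0}
  ]
}}

```text
t: 2.38
eef_pos: [0.4756, 0.135, 0.3394]
ee_rot: [3.141, -0.001, -0.227]
force: [0.2, 0.7, -0.9]
width: 0.0006
gripper_force: 0.0
```

Request:
{"api": "arm_command", "payload": {
  "commands": [
    {"tx": 0.55, "ty": 0.9, "tz": 0, "twist": 0},
    {"tx": 0.55, "ty": 0.9, "tz": 0, "twist": 0},
    {"tx": 0.55, "ty": 0.9, "tz": 0, "twist": 0},
    {"tx": 0.55, "ty": 0.9, "tz": 0, "twist": 0},
    {"tx": 0.55, "ty": 0.9, "tz": 0, "twist": 0},
    {"tx": 0.55, "ty": 0.9, "tz": 0, "twist": 0},
    {"tx": 0.55, "ty": 0.9, "tz": 0, "twist": 0},
    {"tx": 0.55, "ty": 0.9, "tz": 0, "twist": 0}
  ]
}}

```text
t: 3.05
eef_pos: [0.5594, -0.1139, 0.338]
ee_rot: [3.141, 0.001, -0.228]
force: [0.6, 0.2, 0.1]
width: 0.0009
gripper_force: 0.0
```

Run:
```python
from h import *
to(H(.05,0,.34),HY)
print(get_state()["q"])
```

```text
at [ 0.5594 -0.1139  0.338 ] -> [ 0.6964 -0.2815  0.34  ] tx,ty,tz [ 0.685  0.529 -0.008] twist -0.0013
[ 1.42053183e-01  1.35752374e-01 -3.52187404e-02  3.65043374e-04
 -1.40153618e+00  1.20066359e+00]
```

Request:
{"api": "arm_command", "payload": {
  "commands": [
    {"tx": 0.69, "ty": 0.53, "tz": 0, "twist": 0},
    {"tx": 0.69, "ty": 0.53, "tz": 0, "twist": 0},
    {"tx": 0.69, "ty": 0.53, "tz": 0, "twist": 0},
    {"tx": 0.69, "ty": 0.53, "tz": 0, "twist": 0},
    {"tx": 0.69, "ty": 0.53, "tz": 0, "twist": 0},
    {"tx": 0.69, "ty": 0.53, "tz": 0, "twist": 0},
    {"tx": 0.69, "ty": 0.53, "tz": 0, "twist": 0},
    {"tx": 0.69, "ty": 0.53, "tz": 0, "twist": 0}
  ]
}}

```text
t: 3.72
eef_pos: [0.6978, -0.2781, 0.3375]
ee_rot: [-3.142, 0.002, -0.225]
force: [-1.1, 0.1, 0.6]
width: 0.0006
gripper_force: 0.0
```

Run:
```python
from h import *
to(H(.05,0,.244),HY)
a,b=grab_frame("scene"),grab_frame("top")
cv2.imwrite("pics/m1.png",np.hstack([cv2.resize(a[180:320,260:400,::-1],(400,400)),cv2.resize(b[120:260,290:430,::-1],(400,400))]))
```

```text
at [ 0.6978 -0.2781  0.3375] -> [ 0.6964 -0.2815  0.244 ] tx,ty,tz [-0.002  0.014  0.374] twist -0.0002
```

View pics/m1.png

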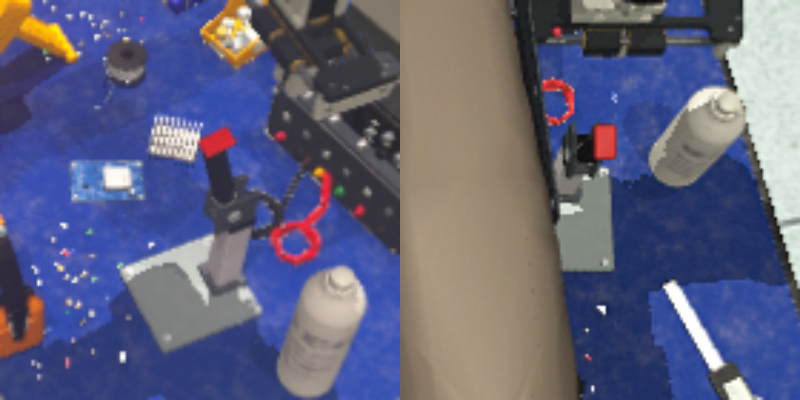

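The left crop shows the arm still folded up with its red end at (215,140). In the right crop the red end is at (604,142) and the fingers are behind it at about (620,42). I'll lower and push.

Request:
{"api": "arm_command", "payload": {
  "commands": [
    {"tx": 0, "ty": 0.014, "tz": 0.37, "twist": 0},
    {"tx": 0, "ty": 0.014, "tz": 0.37, "twist": 0},
    {"tx": 0, "ty": 0.014, "tz": 0.37, "twist": 0},
    {"tx": 0, "ty": 0.014, "tz": 0.37, "twist": 0},
    {"tx": 0, "ty": 0.014, "tz": 0.37, "twist": 0},
    {"tx": 0, "ty": 0.014, "tz": 0.37, "twist": 0},
    {"tx": 0, "ty": 0.014, "tz": 0.37, "twist": 0},
    {"tx": 0, "ty": 0.014, "tz": 0.37, "twist": 0}
  ]
}}

```text
t: 4.48
eef_pos: [0.6976, -0.282, 0.2491]
ee_rot: [3.142, -0.004, -0.224]
force: [-0.5, -0.8, -0.3]
width: 0.0004
gripper_force: 0.0
```

Request:
{"api": "arm_command", "payload": {
  "commands": [
    {"tx": -0.07, "ty": 0, "tz": 0, "twist": 0},
    {"tx": -0.13, "ty": 0, "tz": 0, "twist": 0},
    {"tx": -0.19, "ty": 0, "tz": 0, "twist": 0},
    {"tx": -0.25, "ty": 0, "tz": 0, "twist": 0},
    {"tx": -0.3, "ty": 0, "tz": 0, "twist": 0},
    {"tx": -0.35, "ty": 0, "tz": 0, "twist": 0},
    {"tx": -0.4, "ty": 0, "tz": 0, "twist": 0},
    {"tx": -0.45, "ty": 0, "tz": 0, "twist": 0}
  ]
}}

```text
t: 5.15
eef_pos: [0.5869, -0.2569, 0.2479]
ee_rot: [-3.142, -0.002, -0.224]
force: [1.6, 0.2, 0.5]
width: 0.0004
gripper_force: 0.0
```

Request:
{"api": "arm_command", "payload": {
  "commands": [
    {"tx": -0.01, "ty": 0, "tz": 0, "twist": 0},
    {"tx": -0.02, "ty": 0, "tz": 0, "twist": 0},
    {"tx": -0.03, "ty": 0, "tz": 0, "twist": 0},
    {"tx": -0.03, "ty": 0, "tz": 0, "twist": 0},
    {"tx": -0.03, "ty": 0, "tz": 0, "twist": 0},
    {"tx": -0.03, "ty": 0, "tz": 0, "twist": 0},
    {"tx": -0.03, "ty": 0, "tz": 0, "twist": 0},
    {"tx": -0.03, "ty": 0, "tz": 0, "twist": 0}
  ]
}}

```text
t: 5.82
eef_pos: [0.5799, -0.2553, 0.2463]
ee_rot: [3.142, 0.0, -0.224]
force: [0.2, 0.5, -0.1]
width: 0.0003
gripper_force: 0.0
```

Run:
```python
from h import *
s=get_state();d=s["eef_pos"]-HO;print("hanger frame",d@HX,d@HYv,s["eef_pos"][2])
a,b=grab_frame("scene"),grab_frame("top")
cv2.imwrite("pics/m2.png",np.hstack([cv2.resize(a[180:320,260:400,::-1],(400,400)),cv2.resize(b[120:260,290:430,::-1],(400,400))]))
```

```text
hanger frame -0.06934708266593928 -0.0002712459738942407 0.24627205533771446
```

View pics/m2.png

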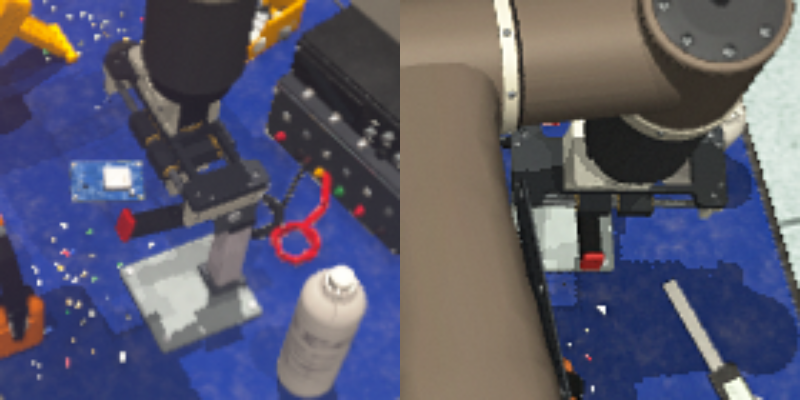

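The arm is level (red end at (125,222) in the left crop). Next I'll retreat over the ear defenders, turn the tool, and check the pad estimate in the scene camera.

Request:
{"api": "arm_command", "payload": {
  "commands": [
    {"tx": 0, "ty": 0, "tz": -0.16, "twist": 0},
    {"tx": 0, "ty": 0, "tz": -0.32, "twist": 0},
    {"tx": -0.67, "ty": -0.35, "tz": -0.38, "twist": 0.498},
    {"tx": -0.67, "ty": -0.35, "tz": -0.38, "twist": 0.498},
    {"tx": -0.67, "ty": -0.35, "tz": -0.38, "twist": 0.498},
    {"tx": -0.67, "ty": -0.35, "tz": -0.38, "twist": 0.498},
    {"tx": -0.67, "ty": -0.35, "tz": -0.38, "twist": 0.498},
    {"tx": -0.67, "ty": -0.35, "tz": -0.38, "twist": 0.498}
  ],
  "claw": 0.75,
  "grip_force": 25
}}

```text
t: 6.58
eef_pos: [0.433, -0.131, 0.3435]
ee_rot: [-3.138, -0.001, -0.975]
force: [0.9, 0.3, 0.3]
width: 0.0483
gripper_force: 0.0
```

Run:
```python
from h import *
y=-.217;X=np.array([np.cos(y),np.sin(y),0]);Y=np.array([-X[1],X[0],0]);c=np.array([.4348,-.1331,.168])
to([.4348,-.1331,.30],y-np.pi/2)
a=cv2.resize(grab_frame("scene")[225:315,215:305,::-1],(600,600),interpolation=cv2.INTER_CUBIC)
for sx,sy in((1,1),(1,-1),(-1,-1),(-1,1),(0,0)):
    p=(proj("scene",c+sx*.014*X+sy*.025*Y)-[215,225]+.5)*600/90
    cv2.circle(a,tuple(int(v) for v in p),3,(0,255,0),-1)
for sy in(-.09,.09):
    p=(proj("scene",c*[1,1,0]+sy*Y)-[215,225]+.5)*600/90
    cv2.circle(a,tuple(int(v) for v in p),3,(255,255,0),-1)
cv2.imwrite("pics/m3.png",a)
```

```text
at [ 0.433  -0.131   0.3435] -> [ 0.4348 -0.1331  0.3   ] tx,ty,tz [ 0.011 -0.     0.174] twist 0.2587
```

View pics/m3.png

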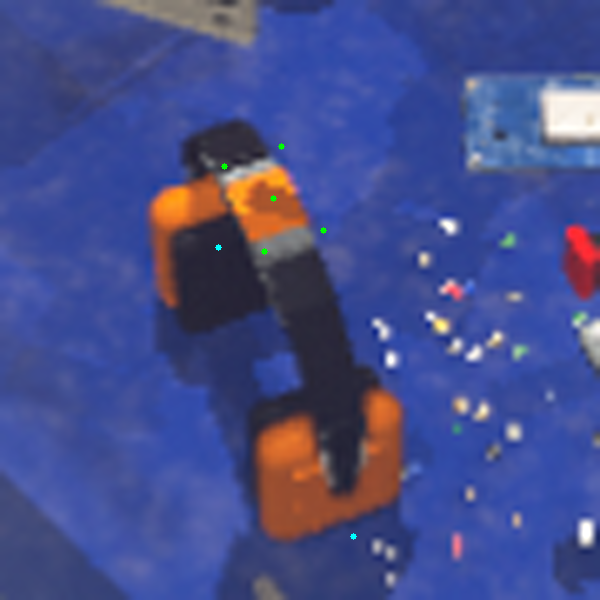

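The projected pad centre is at (273,199), and the real pad is at about (268,205). That is under 1 camera pixel off.

Request:
{"api": "arm_command", "payload": {
  "commands": [
    {"tx": 0, "ty": 0, "tz": 0.17, "twist": 0.259},
    {"tx": 0, "ty": 0, "tz": 0.17, "twist": 0.259},
    {"tx": 0, "ty": 0, "tz": 0.17, "twist": 0.259},
    {"tx": 0, "ty": 0, "tz": 0.17, "twist": 0.259},
    {"tx": 0, "ty": 0, "tz": 0.17, "twist": 0.259},
    {"tx": 0, "ty": 0, "tz": 0.17, "twist": 0.259},
    {"tx": 0, "ty": 0, "tz": 0.17, "twist": 0.259},
    {"tx": 0, "ty": 0, "tz": 0.17, "twist": 0.259}
  ]
}}

```text
t: 7.3
eef_pos: [0.4362, -0.133, 0.2988]
ee_rot: [3.141, -0.0, -1.785]
force: [-0.5, -0.4, 0.1]
width: 0.0656
gripper_force: 0.0
```

Run:
```python
from h import *
p,e=tri((254.7,255.25),(326.8,252.2));print(p,e,atz("scene",(254.7,255.25),.168))
to([.4335,-.1335,.157],-.217-np.pi/2)
print(get_state()["ee_rot"],get_state()["width"])
```

```text
[ 0.43364066 -0.13302393  0.16428621] 0.0032144548426459954 [ 0.43074032 -0.13479179  0.168     ]
at [ 0.4362 -0.133   0.2988] -> [ 0.4335 -0.1335  0.157 ] tx,ty,tz [0.004 0.01  0.567] twist 0.0009
[ 3.14102780e+00 -2.72920216e-04 -1.78482663e+00] 0.06564924447494513
```

Request:
{"api": "arm_command", "payload": {
  "commands": [
    {"tx": 0.004, "ty": 0.01, "tz": 0.15, "twist": 0},
    {"tx": 0.004, "ty": 0.01, "tz": 0.3, "twist": 0},
    {"tx": 0.004, "ty": 0.01, "tz": 0.4, "twist": 0},
    {"tx": 0.004, "ty": 0.01, "tz": 0.46, "twist": 0},
    {"tx": 0.004, "ty": 0.01, "tz": 0.51, "twist": 0},
    {"tx": 0.004, "ty": 0.01, "tz": 0.54, "twist": 0},
    {"tx": 0.004, "ty": 0.01, "tz": 0.565, "twist": 0},
    {"tx": 0.004, "ty": 0.01, "tz": 0.565, "twist": 0}
  ]
}}

```text
t: 7.97
eef_pos: [0.4329, -0.1332, 0.1569]
ee_rot: [3.14, -0.0, -1.783]
force: [0.5, -0.1, -0.4]
width: 0.0657
gripper_force: 0.0
```

Request:
{"api": "arm_command", "payload": {
  "commands": [
    {"tx": 0, "ty": 0, "tz": 0, "twist": 0},
    {"tx": 0, "ty": 0, "tz": 0, "twist": 0},
    {"tx": 0, "ty": 0, "tz": 0, "twist": 0},
    {"tx": 0, "ty": 0, "tz": 0, "twist": 0},
    {"tx": 0, "ty": 0, "tz": 0, "twist": 0},
    {"tx": 0, "ty": 0, "tz": 0, "twist": 0},
    {"tx": 0, "ty": 0, "tz": 0, "twist": 0},
    {"tx": 0, "ty": 0, "tz": 0, "twist": 0}
  ],
  "claw": 0
}}

```text
t: 8.63
eef_pos: [0.4334, -0.1331, 0.158]
ee_rot: [-3.141, 0.0, -1.784]
force: [0.1, -0.3, 1.3]
width: 0.0277
gripper_force: 25.0
```

Run:
```python
from h import *
s=get_state();print(s["eef_pos"],s["width"],s["gripper_force"],s["force"])
```

```text
[ 0.4334282  -0.13313204  0.15803589] 0.027737272393850588 24.998668134212494 [ 0.10748982 -0.29636549  1.28047375]
```

Request:
{"api": "arm_command", "payload": {
  "commands": [
    {"tx": 0, "ty": 0, "tz": -0.05, "twist": 0},
    {"tx": 0, "ty": 0, "tz": -0.1, "twist": 0},
    {"tx": 0, "ty": 0, "tz": -0.16, "twist": 0},
    {"tx": 0, "ty": 0, "tz": -0.22, "twist": 0},
    {"tx": 0, "ty": 0, "tz": -0.28, "twist": 0},
    {"tx": 0, "ty": 0, "tz": -0.32, "twist": 0},
    {"tx": 0, "ty": 0, "tz": -0.34, "twist": 0},
    {"tx": 0, "ty": 0, "tz": -0.34, "twist": 0}
  ]
}}

```text
t: 9.3
eef_pos: [0.4335, -0.1331, 0.2435]
ee_rot: [-3.14, 0.0, -1.784]
force: [1.3, -0.2, -2.4]
width: 0.0276
gripper_force: 25.0
```

Request:
{"api": "arm_command", "payload": {
  "commands": [
    {"tx": 0.03, "ty": 0, "tz": 0, "twist": 0},
    {"tx": 0.08, "ty": 0, "tz": 0, "twist": 0},
    {"tx": 0.14, "ty": 0, "tz": 0, "twist": 0},
    {"tx": 0.2, "ty": 0, "tz": 0, "twist": 0},
    {"tx": 0.26, "ty": 0, "tz": 0, "twist": 0},
    {"tx": 0.31, "ty": 0, "tz": 0, "twist": 0},
    {"tx": 0.34, "ty": 0, "tz": 0, "twist": 0},
    {"tx": 0.34, "ty": 0, "tz": 0, "twist": 0}
  ]
}}

```text
t: 9.97
eef_pos: [0.4143, -0.2173, 0.2418]
ee_rot: [3.14, -0.0, -1.786]
force: [-0.4, -0.5, -2.4]
width: 0.0275
gripper_force: 25.0
```

Run:
```python
from h import *
s=get_state();print(s["force"],s["width"])
to(H(-.07,0,.243),HY-np.pi/2)
a,b=grab_frame("scene"),grab_frame("top")
cv2.imwrite("pics/m4.png",np.hstack([cv2.resize(a[200:320,240:360,::-1],(400,400)),cv2.resize(b[150:290,290:430,::-1],(400,400))]))
for c in("scene","top"):print(c,[(x["uv"],x["score"]) for x in spot_point("seat",c)[:2]],proj(c,H(-.07,0,.182)),[x["rect"] for x in boxes_of("bar_end",c)[:1]],proj(c,H(-.13,0,.17)))
```

```text
[-0.41560185 -0.4579399  -2.40455248] 0.027521697845988576
at [ 0.4143 -0.2173  0.2418] -> [ 0.5793 -0.2549  0.243 ] tx,ty,tz [ 0.006 -0.677 -0.006] twist 0.0028
scene [([316.2, 253.7], 0.62), ([295.6, 266.1], 0.56)] [318.75561944 255.76520254] [[297.2, 248.4, 339.7, 271.9]] [300.23313085 264.5913179 ]
top [([357.3, 190.6], 0.65)] [355.33559609 195.60652876] [[350.7, 173.6, 359.7, 201.0]] [355.35369477 216.13263016]
```

View pics/m4.png

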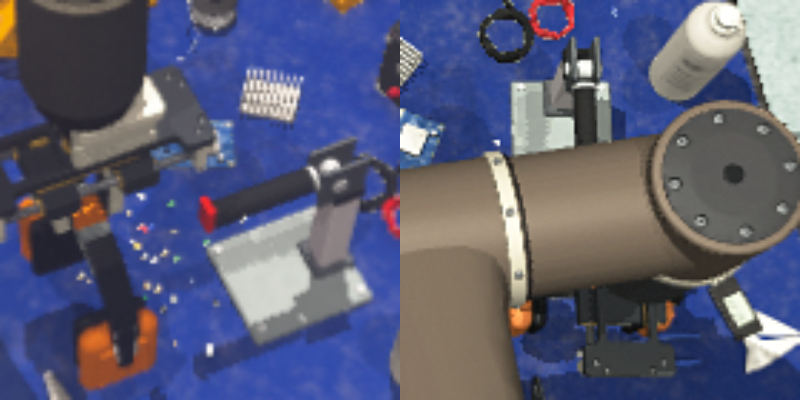

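The left crop shows the ear defenders gripped upright, with the level bar ahead and its red end at (208,215). The right crop shows the bar at (590,110), within about 3 mm of the estimate. I'll advance over the bar.

Request:
{"api": "arm_command", "payload": {
  "commands": [
    {"tx": 0.01, "ty": -0.05, "tz": 0, "twist": 0},
    {"tx": 0.01, "ty": -0.14, "tz": 0, "twist": 0},
    {"tx": 0.015, "ty": -0.25, "tz": 0, "twist": 0},
    {"tx": 0.015, "ty": -0.36, "tz": 0, "twist": 0},
    {"tx": 0.015, "ty": -0.47, "tz": 0, "twist": 0},
    {"tx": 0.015, "ty": -0.57, "tz": 0, "twist": 0},
    {"tx": 0.015, "ty": -0.64, "tz": 0, "twist": 0},
    {"tx": 0.015, "ty": -0.677, "tz": 0, "twist": 0}
  ]
}}

```text
t: 10.93
eef_pos: [0.5823, -0.2558, 0.2416]
ee_rot: [3.141, -0.0, -1.784]
force: [-0.9, 0.4, -2.2]
width: 0.0274
gripper_force: 25.0
```

Request:
{"api": "arm_command", "payload": {
  "commands": [
    {"tx": 0, "ty": 0, "tz": 0.04, "twist": 0},
    {"tx": 0, "ty": 0, "tz": 0.08, "twist": 0},
    {"tx": 0, "ty": 0, "tz": 0.11, "twist": 0},
    {"tx": 0, "ty": 0, "tz": 0.14, "twist": 0},
    {"tx": 0, "ty": 0, "tz": 0.16, "twist": 0},
    {"tx": 0, "ty": 0, "tz": 0.18, "twist": 0},
    {"tx": 0, "ty": 0, "tz": 0.19, "twist": 0},
    {"tx": 0, "ty": 0, "tz": 0.19, "twist": 0}
  ]
}}

```text
t: 11.6
eef_pos: [0.5794, -0.2556, 0.1949]
ee_rot: [3.141, 0.0, -1.784]
force: [-0.2, 0.7, -2.2]
width: 0.0278
gripper_force: 25.0
```

Run:
```python
from h import *
s=get_state();print(s["force"],s["moment"],s["width"])
to(H(-.07,0,.186),HY-np.pi/2)
a,b=grab_frame("scene"),grab_frame("top")
cv2.imwrite("pics/m5.png",np.hstack([cv2.resize(a[200:320,260:380,::-1],(400,400)),cv2.resize(b[150:290,290:430,::-1],(400,400))]))
```

```text
[-0.18774146  0.71708607 -2.18516355] [ 0.10086313 -0.01139799 -0.00246777] 0.027792320422708898
at [ 0.5794 -0.2556  0.1949] -> [ 0.5793 -0.2549  0.186 ] tx,ty,tz [-0.003  0.001  0.036] twist 0.0033
```

View pics/m5.png

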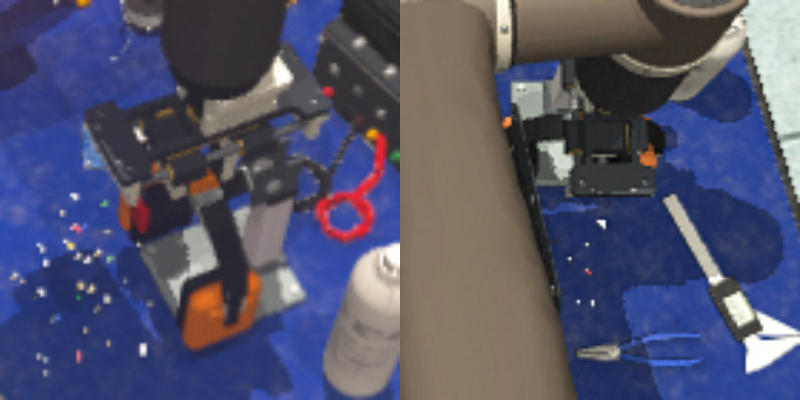

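The pad is over the bar between the red end (140,210) and the clevis (270,175). I'll lower to contact.

Request:
{"api": "arm_command", "payload": {
  "commands": [
    {"tx": 0, "ty": 0, "tz": 0.006, "twist": 0},
    {"tx": 0, "ty": 0, "tz": 0.012, "twist": 0},
    {"tx": 0, "ty": 0, "tz": 0.018, "twist": 0},
    {"tx": 0, "ty": 0, "tz": 0.024, "twist": 0},
    {"tx": 0, "ty": 0, "tz": 0.03, "twist": 0},
    {"tx": 0, "ty": 0, "tz": 0.034, "twist": 0},
    {"tx": 0, "ty": 0, "tz": 0.036, "twist": 0},
    {"tx": 0, "ty": 0, "tz": 0.036, "twist": 0}
  ]
}}

```text
t: 12.37
eef_pos: [0.5798, -0.2557, 0.1861]
ee_rot: [3.141, -0.0, -1.784]
force: [1.1, 0.4, -1.3]
width: 0.0273
gripper_force: 25.0
```

Request:
{"api": "arm_command", "payload": {
  "commands": [
    {"tx": 0, "ty": 0, "tz": 0.002, "twist": 0},
    {"tx": 0, "ty": 0, "tz": 0.004, "twist": 0},
    {"tx": 0, "ty": 0, "tz": 0.005, "twist": 0},
    {"tx": 0, "ty": 0, "tz": 0.006, "twist": 0},
    {"tx": 0, "ty": 0, "tz": 0.006, "twist": 0},
    {"tx": 0, "ty": 0, "tz": 0.006, "twist": 0},
    {"tx": 0, "ty": 0, "tz": 0.006, "twist": 0},
    {"tx": 0, "ty": 0, "tz": 0.006, "twist": 0}
  ]
}}

```text
t: 13.03
eef_pos: [0.5799, -0.2558, 0.1858]
ee_rot: [-3.141, -0.0, -1.784]
force: [-2.0, 2.2, 5.9]
width: 0.0278
gripper_force: 25.0
```

Contact is made at the expected height. I'll open a little, then rise.

Request:
{"api": "arm_command", "payload": {
  "commands": [
    {"tx": 0, "ty": 0, "tz": -0.004, "twist": 0},
    {"tx": 0, "ty": 0, "tz": -0.004, "twist": 0},
    {"tx": 0, "ty": 0, "tz": -0.004, "twist": 0},
    {"tx": 0, "ty": 0, "tz": -0.004, "twist": 0},
    {"tx": 0, "ty": 0, "tz": -0.004, "twist": 0},
    {"tx": 0, "ty": 0, "tz": -0.004, "twist": 0},
    {"tx": 0, "ty": 0, "tz": -0.004, "twist": 0},
    {"tx": 0, "ty": 0, "tz": -0.004, "twist": 0}
  ],
  "claw": 0.48
}}

```text
t: 13.7
eef_pos: [0.5798, -0.2557, 0.1857]
ee_rot: [3.141, -0.0, -1.784]
force: [-0.0, 0.3, -0.6]
width: 0.042
gripper_force: 0.0
```

Request:
{"api": "arm_command", "payload": {
  "commands": [
    {"tx": 0, "ty": 0, "tz": -0.02, "twist": 0},
    {"tx": 0, "ty": 0, "tz": -0.05, "twist": 0},
    {"tx": 0, "ty": 0, "tz": -0.09, "twist": 0},
    {"tx": 0, "ty": 0, "tz": -0.15, "twist": 0},
    {"tx": 0, "ty": 0, "tz": -0.22, "twist": 0},
    {"tx": 0, "ty": 0, "tz": -0.3, "twist": 0},
    {"tx": 0, "ty": 0, "tz": -0.38, "twist": 0},
    {"tx": 0, "ty": 0, "tz": -0.45, "twist": 0}
  ]
}}

```text
t: 14.37
eef_pos: [0.58, -0.2559, 0.3012]
ee_rot: [-3.139, -0.0, -1.784]
force: [0.8, -0.0, -0.6]
width: 0.042
gripper_force: 0.0
```

Request:
{"api": "arm_command", "payload": {
  "commands": [
    {"tx": 0, "ty": 0.2, "tz": 0, "twist": 0},
    {"tx": 0, "ty": 0.4, "tz": 0, "twist": 0},
    {"tx": 0, "ty": 0.6, "tz": 0, "twist": 0},
    {"tx": -0.1, "ty": 0.6, "tz": 0, "twist": 0},
    {"tx": -0.2, "ty": 0.6, "tz": 0, "twist": 0},
    {"tx": -0.3, "ty": 0.6, "tz": 0, "twist": 0},
    {"tx": -0.4, "ty": 0.6, "tz": 0, "twist": 0},
    {"tx": -0.5, "ty": 0.6, "tz": 0, "twist": 0}
  ]
}}

```text
t: 15.03
eef_pos: [0.4598, -0.1008, 0.3001]
ee_rot: [-3.139, 0.001, -1.784]
force: [-0.2, -0.5, -0.1]
width: 0.0418
gripper_force: 0.0
```

Run:
```python
from h import *
a,b=grab_frame("scene"),grab_frame("top")
cv2.imwrite("pics/m6.png",np.hstack([cv2.resize(a[200:320,260:380,::-1],(400,400)),cv2.resize(b[130:270,290:430,::-1],(400,400))]))
S=H(-.07,0,.182)
r={c:spot_point("crown_under",c) for c in("scene","top")}
for c in r: print(c,[(x["uv"],x["score"]) for x in r[c][:2]],proj(c,S))
```

```text
scene [([317.1, 257.4], 0.69)] [318.75561944 255.76520254]
top [([352.3, 194.2], 0.7)] [355.33559609 195.60652876]
```

View pics/m6.png

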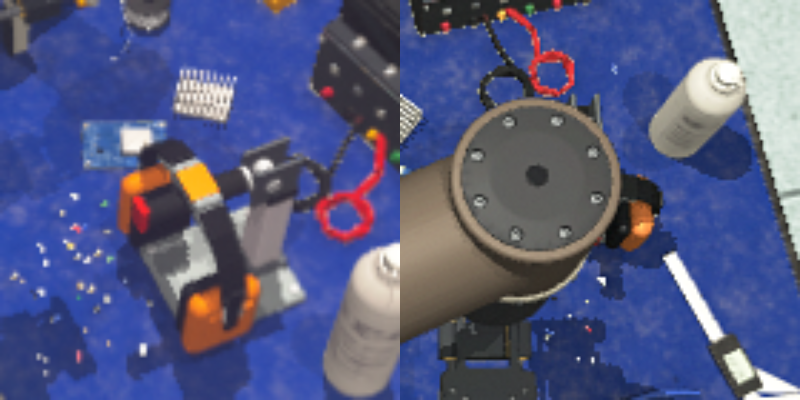

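The ear defenders hang upright over the level bar, pad at (197,183), between the red end (142,212) and the clevis. The gripper is clear, so I'm handing the job in.

```bash
python3 -c "
from station import *
print(job_done())"
```

```text
the job is handed in; nothing more can be done
None
```

I folded the hanger's arm down onto its stop and hung the ear defenders over it, upright and square between the post and the red end. I handed the job in with the gripper clear, after about 15 s of the 54 s allowed; no verdict came back.

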